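# Fit the grating disc onto the vegetable cutter's drive studs

## Task

Fit the grating disc to the vegetable cutter: put it over the spindle, feel for the three drive studs by turning it, and press it gently fully home on its seat. Then swing the hold-down arm shut over it. Do not force the disc, and leave the slicing disc where it lies.

Things in the scene. Friction and masses are not known exactly. Their poses are not given: they have to be found in the camera images.
- grating_disc: round steel disc, 140 mm across, 4 thick, three rings of small grating perforations near its rim. Origin: centre of its underside; z up. Three 12 mm through holes for the studs lie 34 mm from the centre, 120 degrees apart, the first towards its +x. Lies loose on the table, 0.22 to 0.45 kg
- disc_grip (a point): on the grating disc's axis 22 mm above its underside, at the height to grip: a grey bar along the disc's x, 56 long, 24 wide (across y), its top 36 mm above the underside; below 9 mm it widens to a low round foot 47 across. A blind bore for the spindle, 12 wide, runs from the underside up to 33 mm
- slicing_disc: the other disc, of the same size and grip but with three long straight slots instead of the perforations; to be left where it lies
- cutter: vegetable cutter, fixed: white motor base 200 x 200 mm, 70 high, under a shallow round steel bowl (inside 168 across, rim 107 mm above the table). Origin: on the table under the spindle's axis; z up, x towards its back, y to its left; chute and buttons at its front (-x)
- seat (a point): centre of the steel seat (38 mm across, 95 above the table) on the spindle's axis; the disc's underside rests on it when fully home. From it the 10 mm spindle rises 30 mm, its last 10 mm tapered to a point. Seat and studs sit on one rubber mount that gives 1 mm per 8 N, 3 mm at most. Pressing the disc on the cutter with more than 25 N damages the drive
- stud_tips (a point): on the spindle's axis, 10 mm above the seat, level with the tips of the three round-nosed 9 mm studs, which stand on the dark drive plate 34 mm from the axis, 120 degrees apart. The plate's turn is NOT measured and differs each time: see it or find it by feel. It turns with 0.4 N m: pressing hard while turning drags it along. A disc on unmatched studs stops rigidly here
- collar_top (a point): on the spindle's axis, 14 mm above the seat, where the top of a black rubber collar (25 mm across) round the spindle stands at first. The collar slides down with about 7 N and stays where it is pushed, so the disc's own weight neither reaches the studs nor seats it. The point stays here when the collar moves
- hold_down (a joint): turn of the hold-down arm about its upright pivot: 0 = shut against its stop, over the disc's grip, pointing to the cutter's front right corner; grows as it swings out clockwise seen from above; starts at 1.65 to 2.0. Friction 0.15 N m, stays where left. 20 wide, 8 thick, underside 4 mm above the grip of a disc fully home: it cannot pass over one that sits proud
- holddown_knob (a point): middle of the upright round black knob near the free end of the hold-down arm, 195 mm from the pivot, 163 above the table; 23 mm across, from 145 to 179 mm above the table
- holddown_pivot (a point): on the upright axis of the hold-down arm, at its underside, 135 mm above the table, 118 from the spindle's axis towards the cutter's back left corner

How it is judged (in metres and radians):
On the way:
1. the grating disc is fully home on the cutter's seat, its holes over the studs (horizontal distance between grating_disc and seat below 0.003 m and z of grating_disc in the frame of seat below 0.002 m and angle between grating_disc's own z axis and vertical below 0.035 rad), for 0.3 s.
At the end, for the whole second after the job is handed in: The grating disc lies fully home on the seat (underside within 2 mm of it, centred within 3 mm, level within 2 degrees), at rest, and the hold-down arm is swung shut over it (within 0.07 rad of its stop) (all of step 1 and linear speed of grating_disc below 0.02 m/s and value of joint hold_down below 0.07 rad); the robot touches nothing.
It fails at once if the disc is pressed on the cutter with more than 25 N (contact force between grating_disc and cutter above 25 N).
It fails at once if the slicing disc is moved by more than 20 mm (distance of slicing_disc from where it was at the start of the episode above 0.02 m).
It also fails if it takes over 67 s, if anything falls off the work surface, if the arm or the gripper's body presses on something with over 40 N, if the wrist force passes 120 N, or if a joint passes its speed limit or range.

## Robot

A 6-joint arm with a two-finger parallel gripper is mounted at the origin on a cart in front of the work surface, level with it; the furniture and walls round the work are solid. World frame = base frame: x ahead of the robot, y to its left, z up, the work surface at z = 0. Lengths are in mm, angles in rad, forces in N, time in s.
With the tool pointing down it reaches from about 350 to 975 mm from the base axis. Payload 7.1 kg.
Tool frame: the origin (TCP) lies at the very end of the fingers, on their centre line; the grasp point (between the pads) lies 19 mm behind it; z points along the fingers, y is the line along which they close (so a half turn about z gives the same grasp; the last joint's range is limited). The gripper opens to 88 mm and grips with 3 to 60 N. Pads are 20 mm wide; open, the fingers measure 115 mm over their backs; the gripper's body (75 mm by 178 mm) begins 61 mm behind the grasp point.
Start: joints at [1.243, 0.423, 1.63, -0, 1.089, -0.019], TCP at [189.915, 595.43, 222.675] pointing down, gripper open.
Joint ranges: [-3, 3], [-0.9, 2.11], [0.09, 2.58], [-1.31, 4.45], [0.11, 2.69], [-2.54, 2.54]. Speed limits (rad/s): [2.39, 2.39, 3.01, 3.14, 3.14, 3.14].

## Interface

Orientations are given as a rotation vector (axis times angle).
In Python, from plant import arm gives the robot as it stands. The module is installed in compiled form; this text tells all that it offers.
- The arm moves only by the tool step_arm, never from a script. Its argument "increments" is a list of rows, each an object with "slide": the shift along the tool's x, y, z scaled (see below), a list of three; "rotation": the turn, a rotation vector about the tool's x, y, z scaled (see below), a list of three; "claw": the opening, from 0 (shut) to 1 (fully open). In form: [{"slide": [tx, ty, tz], "rotation": [wx, wy, wz], "claw": claw}, ...]. A call has 1 to 10 rows; each row shifts and turns the commanded pose from where the row before left it, along the tool's axes as they then stand; what a row does not reach is not made up. The controller multiplies each number of a shift by 20 mm and each number of a turn by pi rad. A row lasts 1/10 s, in which the tool goes at most 50 mm and 8.59 degrees, less where a joint would pass 70% of its speed; a pose out of reach is approached as far as the arm can. A call with a number of a shift or a turn outside -1 to 1 is refused whole. A call with a gripper value outside its range is refused whole. The fingers move at their own pace and stop on an object; "force" is the grip in N (left out, the last holds). Time passes only in rows, so rows that do not move let the fingers close. It gives the time, the measured TCP pose, the force, the opening and the grip force at its end, in the units of the state.
- arm.sense(): the state, without advancing time (a new reading comes with each control period).
- arm.read_camera(name): name is "side" or "top"; returns a dict with "pixels" (400x640x3 uint8, red, green, blue), "z_map" (400x640 float32, mm along the optical axis (not along the pixel's ray), 0 where there is no reading), "vertical_fov" (degrees; the focal length in pixels is half the picture's height over the tangent of half this angle, whatever the lens; pixels are square), "cx", "cy" (the principal point, pixels), "eye" and "attitude" of the camera in the world. Camera axes: x right, y down, z forward; pixel columns grow to the right and rows downward; lengths in mm; the calibration is good to about 2 mm. A picture is of the moment at which its call begins.
- arm.job_done(): hands the job in; it is judged then, once.
Trained networks look in the newest picture that a camera, given by its name, has taken for a name from the list of things; names that differ only in an ending like _2 or _b are one class to them, and where a whole thing is asked for, a point or a joint stands for the part that bears it (a point fixed in the world has none). Each returns a list of dicts, best first, with "p" (0 to 1); they miss things now and then, are a little off and sometimes report something else, mostly with a low value. They report only what shows in the picture. A call takes as long as a camera call.
- arm.recognise(query, camera): "xy" ([column, row] in pixels, amid what is visible of it).
- arm.trace(query, camera): "mask" (400x640 bool, what is visible of it) and "xy" ([column, row] in pixels, amid what is visible of it).
- arm.spot_point(query, camera): "xy" ([column, row] in pixels: a listed point, or the origin of a listed thing).
The state is a dict: "time": time; "q": joint angles; "joint_vel": joint speeds; "joint_efforts": joint torques, N m; "tool_pos": TCP position; "eef_rot": TCP orientation; "force": force on the tool from outside, world axes, zero at the start; "ft_torque": the same for the moment, N m; "finger_gap": finger opening in mm; "finger_force": force on a finger pad.
Only numpy, scipy, OpenCV 4.12 (cv2) and the standard library are available. Lean on these libraries where they do the work, as an engineer would, in place of code of your own. Each camera call takes 0.05 s, during which the arm holds its last target. There are 200 camera calls.

## Working session

There is one attempt and no reset: what is moved stays moved. The work goes in short steps, Python scripts to look and compute and a tool call to move; the robot and the scene stay as the last step left them, time stands still between calls to the robot, and variables do not carry over. Pictures are saved under pics/ and viewed, at most 10 in all, crops included, and the job is handed in when it is done.

Besides the shell and the picture viewer there is one more tool, called after ">>>" as a command line: name --argument value ..., lists and objects as JSON in quotes. step_arm: Moves the arm, as the interface text tells. Shifts and turns lie within -1 to 1; 1 stands for 20 mm of shift or pi rad of turn. Its arguments: {"type":"object","properties":{"increments":{"type":"array"},"force":{"type":"number"}},"required":["increments"]}

```bash
mkdir -p pics; cat > h.py <<'E'
import numpy as np, cv2
from plant import arm
from scipy.spatial.transform import Rotation as R
def cam(n):
    c=arm.read_camera(n); c['f']=200/np.tan(np.radians(c['vertical_fov'])/2)
    a=np.array(c['attitude'],float); c['R']=a if a.shape==(3,3) else R.from_rotvec(a).as_matrix()
    c['eye']=np.array(c['eye'],float); return c
def ray(c,xy): return c['R']@np.array([(xy[0]-c['cx'])/c['f'],(xy[1]-c['cy'])/c['f'],1.])
def atz(c,xy,z):
    d=ray(c,xy); return c['eye']+d*(z-c['eye'][2])/d[2]
def dep(c,xy):
    u,v=int(round(xy[0])),int(round(xy[1])); p=c['z_map'][max(0,v-1):v+2,max(0,u-1):u+2]; p=p[p>0]
    return c['eye']+ray(c,xy)*np.median(p) if p.size else None
def proj(c,P):
    q=c['R'].T@(np.array(P,float)-c['eye']); return c['f']*q[:2]/q[2]+[c['cx'],c['cy']]
def save(c,n): cv2.imwrite('pics/'+n,c['pixels'][:,:,::-1])
E
python3 - <<'E'
from h import *
np.set_printoptions(precision=1,suppress=True)
s=arm.sense(); print({k:np.round(v,3) for k,v in s.items()})
H=dict(grating_disc=0,disc_grip=22,slicing_disc=0,cutter=0,seat=95,stud_tips=105,collar_top=109,holddown_knob=163,holddown_pivot=135)
for n in ('top','side'):
    c=cam(n); save(c,n+'0.png'); print(n,c['eye'],c['attitude'],c['f'])
    for k,z in H.items():
        for r in arm.spot_point(k,n)[:2]: print(k,round(r['p'],2),np.array(r['xy']),atz(c,r['xy'],z),dep(c,r['xy']))
E
```

```text
{'time': np.float64(0.0), 'q': array([ 1.2,  0.4,  1.6,  0. ,  1.1, -0. ]), 'joint_vel': array([-0., -0.,  0., -0.,  0., -0.]), 'joint_efforts': array([  0. , -54.5, -27.4,   0.1,   0. ,  -0. ]), 'tool_pos': array([189.8, 594.9, 221.9]), 'eef_rot': array([-0.5, -3.1,  0. ]), 'force': array([ 0.3, -1.1,  0.7]), 'ft_torque': array([ 0., -0., -0.]), 'finger_force': np.float64(0.0), 'finger_gap': np.float64(87.843)}
top [ 393.1  -56.  1216.7] [-2.1  2.2 -0.2] 494.94079598456216
grating_disc 0.69 [368.8 241.1] [ 410.9 -181.3    0. ] [ 410.4 -177.6   35.6]
slicing_disc 0.63 [430.2 186.9] [ 541.6 -338.8    0. ] [ 537.5 -330.9   33.7]
cutter 0.68 [243.7 210.2] [493.4 124.    0. ] [485.4 109.7  96.7]
seat 0.66 [239.7 204.9] [497.8 119.   95. ] [495.8 115.6 116.2]
seat 0.58 [118.5 229.4] [448.4 389.9  95. ] [444.3 357.1 177.6]
stud_tips 0.62 [235.1 207.3] [491.7 127.7 105. ] [491.3 126.9 109.6]
collar_top 0.93 [238.7 206.4] [493.2 119.  109. ] [492.3 117.5 118.7]
holddown_knob 0.88 [117.2 227.1] [449.9 365.7 163. ] [449.1 359.4 178.7]
holddown_pivot 0.74 [193.9 169.2] [575.1 212.9 135. ] [572.
[... 169 characters left out ...]
326.3 195.8] [ 413.7 -184.9   -0. ] [ 424.7 -153.9   35.5]
disc_grip 0.69 [326.9 196.6] [ 419.9 -162.5   22. ] [ 423.9 -151.2   34.9]
slicing_disc 0.76 [271.1 167.9] [ 527.9 -334.8   -0. ] [ 529.9 -323.1   11.3]
cutter 0.93 [335.1 301.2] [496.4 121.5   0. ] [514.2 165.2  81.9]
seat 0.87 [336.5 278.3] [496.7 123.1  95. ] [499.8 130.8 107.8]
stud_tips 0.74 [335.7 275.2] [498.2 121.6 105. ] [499.5 124.6 110. ]
collar_top 0.75 [339.5 276.7] [493.1 129.7 109. ] [493.  129.5 108.6]
holddown_knob 0.97 [414.9 367.3] [448.3 362.7 163. ] [453.5 367.8 178.8]
holddown_knob 0.75 [312.5 315.5] [579.1 223.1 163. ] [576.8 215.2 147.5]
holddown_pivot 0.82 [310.5 314.8] [577.9 206.3 135. ] [579.4 211.3 144.8]
```

```bash
python3 - <<'E'
import cv2,numpy as np
a=cv2.imread('pics/top0.png'); b=cv2.imread('pics/side0.png')
def z(im,x,y,w,h,W,H): return cv2.resize(im[y:y+h,x:x+w],(W,H),interpolation=cv2.INTER_CUBIC)
cv2.imwrite('pics/c.png',np.vstack([np.hstack([z(a,190,155,100,75,400,300),z(a,320,195,100,75,400,300)]),np.hstack([z(b,280,240,100,75,400,300),z(b,276,160,100,75,400,300)])]))
E
```

```text
(no output)
```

View pics/top0.png

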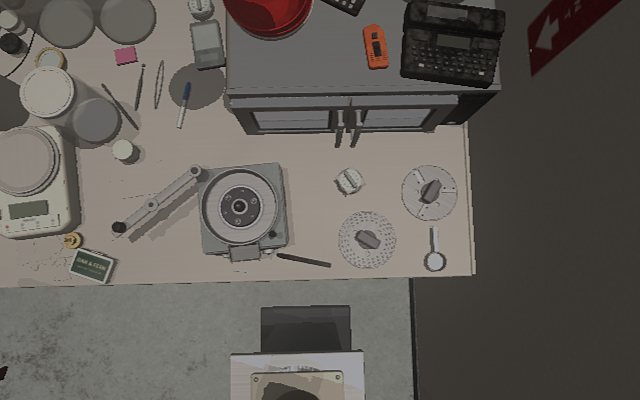

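View pics/c.png

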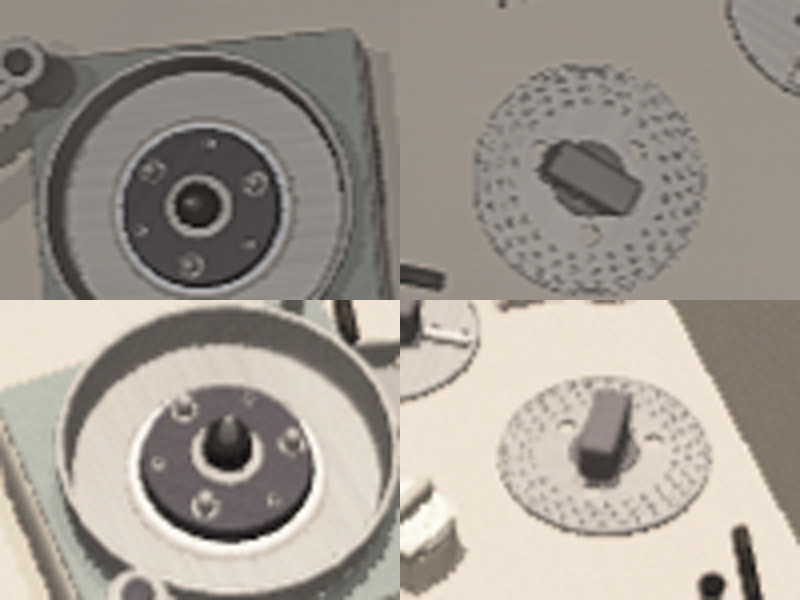

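The top view shows the cutter at about (240,206), the grating disc at (368,240), the slicing disc at (430,192) and the hold-down knob at (118,228). In the crops, the three studs and the stud holes are clear enough to fit.

```bash
cat > m.py <<'E'
from h import *
from scipy.optimize import least_squares
np.set_printoptions(precision=1,suppress=True)
def tri(c,px,z,r=34):
    P=np.array([atz(c,p,z)[:2] for p in px])
    m=P.mean(0)
    def f(v):
        a=v[2]+np.arange(3)*2*np.pi/3
        M=v[:2]+r*np.c_[np.cos(a),np.sin(a)]
        return np.concatenate([M[np.argmin(np.linalg.norm(M-p,axis=1))]-p for p in P])
    best=min((least_squares(f,[*m,t]) for t in np.radians([0,30,60,90])),key=lambda s:s.cost)
    return best.x[:2],np.degrees(best.x[2])%120,np.sqrt(2*best.cost)
def circ(c,mask,z):
    cs,_=cv2.findContours(mask.astype('uint8'),cv2.RETR_EXTERNAL,cv2.CHAIN_APPROX_NONE)
    k=max(cs,key=len)[:,0]; P=np.array([atz(c,p,z)[:2] for p in k])
    s=least_squares(lambda v:np.hypot(*(P-v[:2]).T)-v[2],[*P.mean(0),70],loss='soft_l1'); return s.x
E
python3 - <<'E'
from m import *
T=cam('top');S=cam('side')
tc=lambda x,y:(190+x/4-.375,155+y/4-.375)
print('studs top',tri(T,[tc(152,170),tc(255,183),tc(190,265)],105))
td=lambda x,y:(320+x/4-.375,195+y/4-.375)
print('holes top',tri(T,[td(140,148),td(238,148),td(190,235)],4))
ss=lambda x,y:(280+x/4-.375,240+(y-300)/4-.375)
print('studs side',tri(S,[ss(183,408),ss(291,441),ss(205,507)],105))
sd=lambda x,y:(276+x/4-.375,160+(y-300)/4-.375)
print('holes side',[atz(S,sd(167,426),4),atz(S,sd(253,437),4)], [atz(T,td(140,148),4),atz(T,td(238,148),4),atz(T,td(190,235),4)])
for n,c in(('top',T),('side',S)):
    m=arm.trace('grating_disc',n); print(n,'disc',m[0]['p'],circ(c,m[0]['mask'],4))
    # bar top from depth
    Z=c['z_map']; v,u=np.mgrid[:400,:640]
    d=np.stack([(u-c['cx'])/c['f'],(v-c['cy'])/c['f'],np.ones_like(u,float)],-1)*Z[...,None]
    W=d@c['R'].T+c['eye']
    sel=(Z>0)&(W[...,2]>29)&(W[...,2]<42)&(np.hypot(W[...,0]-412,W[...,1]+181)<36)
    P=W[sel][:,:2]; r=cv2.minAreaRect(P.astype('float32')); print('bar',sel.sum(),r,W[sel][:,2].mean())
    # knob & pivot & arm, spindle
    sel=(Z>0)&(W[...,2]>172)&(W[...,2]<186)&(np.hypot(W[...,0]-449,W[...,1]-363)<25)
    print('knob',W[sel].mean(0),sel.sum())
    sel=(Z>0)&(W[...,2]>104)&(W[...,2]<112)&(np.hypot(W[...,0]-495,W[...,1]-122)<100)&(np.hypot(W[...,0]-495,W[...,1]-122)>75)
    P=W[sel][:,:2]; s=least_squares(lambda q:np.hypot(*(P-q[:2]).T)-q[2],[495,122,86],loss='soft_l1');print('rim',s.x,sel.sum())
    print('surf z near',np.median(W[...,2][(np.hypot(W[...,0]-410,W[...,1]+60)<25)]))
E
```

```text
studs top (array([494.2, 118.1]), np.float64(51.3927587397256), np.float64(0.7742836373045479))
holes top (array([ 416.4, -176.6]), np.float64(58.7585507442357), np.float64(1.7285168905965567))
studs side (array([499.1, 127. ]), np.float64(52.343088360581056), np.float64(0.682521775999061))
holes side [array([ 432.3, -205. ,    4. ]), array([ 380.9, -177.7,    4. ])] [array([ 434.7, -146.9,    4. ]), array([ 433.3, -207. ,    4. ]), array([ 381.2, -175.8,    4. ])]
top disc 0.9 [ 415.8 -176.6   69. ]
bar 235 ((414.9378662109375, -177.21043395996094), (55.64206314086914, 24.730396270751953), 59.35694122314453) 35.62957377381596
knob [450.7 360.2 177.6] 88
rim [495.1 118.7  85.3] 412
surf z near 1216.719214201887
side disc 0.62 [ 416.7 -176.5   68.5]
bar 151 ((416.1351013183594, -175.33372497558594), (57.842525482177734, 24.595117568969727), 57.8623161315918) 35.34720789190057
knob [453.7 364.9 177.2] 147
rim [496.8 120.9  85.4] 559
surf z near -0.027198539881396755
```

```bash
cat > go.py <<'E'
# usage: go(x,y,z,yaw_of_tool_y_deg): turn (deg about tool z, mod 180) and shift in tool axes AFTER the turn
from h import *
def go(x,y,z,yaw=None):
    s=arm.sense(); Rm=R.from_rotvec(s['eef_rot']).as_matrix(); p=np.array(s['tool_pos'])
    cur=np.degrees(np.arctan2(Rm[1,1],Rm[0,1])); t=0
    if yaw is not None: t=-((yaw-cur+90)%180-90)
    # remove tilt and turn
    tgt=R.from_euler('z',cur-t-90,degrees=True).as_matrix()@np.diag([1,1,1.])
    yv=np.array([np.cos(np.radians(cur-t)),np.sin(np.radians(cur-t)),0]); zv=np.array([0,0,-1.]); xv=np.cross(yv,zv)
    G=np.c_[xv,yv,zv]; rv=R.from_matrix(Rm.T@G).as_rotvec()
    print('t %.2f'%s['time'],'pos',np.round(p,1),'yaw %.2f'%cur,'tilt',np.round(np.degrees(np.arccos(-Rm[2,2])),2),'F',np.round(s['force'],1),'gap %.1f'%s['finger_gap'],'q6 %.2f'%s['q'][5])
    print('turn units',np.round(rv/np.pi,4),'total slide units after turn',np.round(G.T@(np.array([x,y,z])-p)/20,2)); print('tool axes now\n',np.round(Rm,3))
E
python3 -c "
from go import *
go(416,-176.6,60,148.5)"
```

```text
t 1.20 pos [189.9 595.4 222.7] yaw 72.31 tilt 0.0 F [ 0.6 -0.8 -0.2] gap 88.1 q6 -0.02
turn units [-0.      0.     -0.4233] total slide units after turn [ 27.01 -29.81   8.13]
tool axes now
 [[-0.953  0.304  0.   ]
 [ 0.304  0.953  0.   ]
 [-0.     0.    -1.   ]]
```

>>> step_arm --increments '[{"slide": [0,0,0],"rotation": [0,0,0.045],"claw": 1},{"slide": [0,0,0],"rotation": [0,0,0.045],"claw": 1},{"slide": [0,0,0],"rotation": [0,0,0.045],"claw": 1},{"slide": [0,0,0],"rotation": [0,0,0.045],"claw": 1},{"slide": [0,0,0],"rotation": [0,0,0.045],"claw": 1},{"slide": [0,0,0],"rotation": [0,0,0.045],"claw": 1},{"slide": [0,0,0],"rotation": [0,0,0.045],"claw": 1},{"slide": [0,0,0],"rotation": [0,0,0.045],"claw": 1},{"slide": [0,0,0],"rotation": [0,0,0.045],"claw": 1},{"slide": [0,0,0],"rotation": [0,0,0.045],"claw": 1}]'

```text
time: 2.2
tool_pos: [189.9, 595.4, 222.7]
eef_rot: [2.389, 2.04, 0.0]
force: [0.2, -0.4, 0.0]
finger_gap: 87.6
finger_force: 0.0
```

>>> step_arm --increments '[{"slide": [0,0,0],"rotation": [0,0,0.0422],"claw": 1},{"slide": [0,0,0],"rotation": [0,0,0.0422],"claw": 1},{"slide": [0,0,0],"rotation": [0,0,0.0423],"claw": 1},{"slide": [0,1,0],"rotation": [0,0,0],"claw": 1},{"slide": [0,1,0],"rotation": [0,0,0],"claw": 1},{"slide": [0,1,0],"rotation": [0,0,0],"claw": 1},{"slide": [0,1,0],"rotation": [0,0,0],"claw": 1},{"slide": [0,1,0],"rotation": [0,0,0],"claw": 1},{"slide": [0,1,0],"rotation": [0,0,0],"claw": 1},{"slide": [0,1,0],"rotation": [0,0,0],"claw": 1}]'

```text
time: 3.2
tool_pos: [309.9, 521.8, 222.7]
eef_rot: [-2.741, -1.535, -0.0]
force: [-0.4, -0.5, -0.4]
finger_gap: 88.1
finger_force: 0.0
```

>>> step_arm --increments '[{"slide": [0,1,0],"rotation": [0,0,0],"claw": 1},{"slide": [-1,1,0],"rotation": [0,0,0],"claw": 1},{"slide": [-1,1,0],"rotation": [0,0,0],"claw": 1},{"slide": [-1,1,0],"rotation": [0,0,0],"claw": 1},{"slide": [-1,1,0],"rotation": [0,0,0],"claw": 1},{"slide": [-1,1,0],"rotation": [0,0,0],"claw": 1},{"slide": [-1,1,0],"rotation": [0,0,0],"claw": 1},{"slide": [-1,1,0],"rotation": [0,0,0],"claw": 1},{"slide": [-1,1,0],"rotation": [0,0,0],"claw": 1},{"slide": [-1,1,0],"rotation": [0,0,0],"claw": 1}]'

```text
time: 4.2
tool_pos: [386.0, 263.3, 222.9]
eef_rot: [2.741, 1.535, 0.001]
force: [-0.1, 0.2, -0.4]
finger_gap: 87.9
finger_force: 0.0
```

>>> step_arm --increments '[{"slide": [-1,1,0],"rotation": [0,0,0],"claw": 1},{"slide": [-1,1,0],"rotation": [0,0,0],"claw": 1},{"slide": [-1,1,0],"rotation": [0,0,0],"claw": 1},{"slide": [-1,1,0],"rotation": [0,0,0],"claw": 1},{"slide": [-1,1,0],"rotation": [0,0,0],"claw": 1},{"slide": [-1,1,0],"rotation": [0,0,0],"claw": 1},{"slide": [-1,1,0],"rotation": [0,0,0],"claw": 1},{"slide": [-1,1,0],"rotation": [0,0,0],"claw": 1},{"slide": [-1,1,0],"rotation": [0,0,0],"claw": 1},{"slide": [-1,1,0],"rotation": [0,0,0],"claw": 1}]'

```text
time: 5.2
tool_pos: [452.1, -11.9, 222.9]
eef_rot: [2.741, 1.535, 0.001]
force: [0.9, -0.7, -0.1]
finger_gap: 88.0
finger_force: 0.0
```

>>> step_arm --increments '[{"slide": [-1,1,0],"rotation": [0,0,0],"claw": 1},{"slide": [-1,1,0],"rotation": [0,0,0],"claw": 1},{"slide": [-1,1,0],"rotation": [0,0,0],"claw": 1},{"slide": [-1,0,0],"rotation": [0,0,0],"claw": 1},{"slide": [-1,0,0],"rotation": [0,0,0],"claw": 1},{"slide": [-1,0,0],"rotation": [0,0,0],"claw": 1},{"slide": [-1,0,0],"rotation": [0,0,0],"claw": 1},{"slide": [-1,0,0],"rotation": [0,0,0],"claw": 1},{"slide": [0,0,0],"rotation": [0,0,0],"claw": 1}]'

```text
time: 6.1
tool_pos: [418.5, -179.7, 222.8]
eef_rot: [2.742, 1.532, -0.0]
force: [0.7, 0.1, 0.5]
finger_gap: 87.9
finger_force: 0.0
```

```bash
python3 -c "
from go import *
go(416,-176.6,11,-31.5)"
```

```text
t 6.10 pos [ 418.5 -179.7  222.8] yaw -31.62 tilt 0.02 F [0.7 0.1 0.5] gap 87.9 q6 0.12
turn units [ 0.      0.0001 -0.0007] total slide units after turn [ 0.07 -0.19 10.59]
tool axes now
 [[ 0.524  0.852 -0.   ]
 [ 0.852 -0.524 -0.   ]
 [-0.     0.    -1.   ]]
```

>>> step_arm --increments '[{"slide": [0.07,-0.19,1],"rotation": [0,0,0],"claw": 1},{"slide": [0,0,1],"rotation": [0,0,0],"claw": 1},{"slide": [0,0,1],"rotation": [0,0,0],"claw": 1},{"slide": [0,0,1],"rotation": [0,0,0],"claw": 1},{"slide": [0,0,1],"rotation": [0,0,0],"claw": 1},{"slide": [0,0,1],"rotation": [0,0,0],"claw": 1},{"slide": [0,0,1],"rotation": [0,0,0],"claw": 1},{"slide": [0,0,1],"rotation": [0,0,0],"claw": 1},{"slide": [0,0,1],"rotation": [0,0,0],"claw": 1},{"slide": [0,0,0.7],"rotation": [0,0,0],"claw": 1}]'

```text
time: 7.1
tool_pos: [417.1, -174.7, 27.6]
eef_rot: [-2.74, -1.535, 0.0]
force: [0.5, 0.0, 0.1]
finger_gap: 87.7
finger_force: 0.0
```

>>> step_arm --increments '[{"slide": [0,0,0.5],"rotation": [0,0,0],"claw": 1},{"slide": [0,0,0.36],"rotation": [0,0,0],"claw": 1},{"slide": [0,0,0],"rotation": [0,0,0],"claw": 1},{"slide": [0,0,0],"rotation": [0,0,0],"claw": 0},{"slide": [0,0,0],"rotation": [0,0,0],"claw": 0},{"slide": [0,0,0],"rotation": [0,0,0],"claw": 0},{"slide": [0,0,0],"rotation": [0,0,0],"claw": 0},{"slide": [0,0,0],"rotation": [0,0,0],"claw": 0}]' --force 40

```text
time: 7.9
tool_pos: [417.0, -175.4, 11.7]
eef_rot: [2.741, 1.535, 0.0]
force: [-0.7, 0.1, -1.1]
finger_gap: 51.1
finger_force: 0.0
```

>>> step_arm --increments '[{"slide": [0,0,0],"rotation": [0,0,0],"claw": 0},{"slide": [0,0,0],"rotation": [0,0,0],"claw": 0},{"slide": [0,0,0],"rotation": [0,0,0],"claw": 0},{"slide": [0,0,0],"rotation": [0,0,0],"claw": 0},{"slide": [0,0,0],"rotation": [0,0,0],"claw": 0},{"slide": [0,0,0],"rotation": [0,0,0],"claw": 0},{"slide": [0,0,0],"rotation": [0,0,0],"claw": 0}]'

```text
time: 8.6
tool_pos: [416.7, -175.3, 11.4]
eef_rot: [-2.741, -1.535, 0.0]
force: [-0.9, 0.3, 0.2]
finger_gap: 23.9
finger_force: 40.0
```

>>> step_arm --increments '[{"slide": [0,0,-0.4],"rotation": [0,0,0],"claw": 0},{"slide": [0,0,-0.8],"rotation": [0,0,0],"claw": 0},{"slide": [0,0,-1],"rotation": [0,0,0],"claw": 0},{"slide": [0,0,-1],"rotation": [0,0,0],"claw": 0},{"slide": [0,0,-1],"rotation": [0,0,0],"claw": 0},{"slide": [0,0,-1],"rotation": [0,0,0],"claw": 0},{"slide": [0,0,-1],"rotation": [0,0,0],"claw": 0},{"slide": [0,0,-0.8],"rotation": [0,0,0],"claw": 0},{"slide": [0,0,-0.5],"rotation": [0,0,0],"claw": 0},{"slide": [0,0,0],"rotation": [0,0,0],"claw": 0}]'

```text
time: 9.6
tool_pos: [417.4, -175.6, 162.7]
eef_rot: [2.739, 1.534, 0.002]
force: [0.5, 0.2, -2.5]
finger_gap: 23.5
finger_force: 40.0
```

```bash
python3 - <<'E'
from m import *
from go import go
S=cam('side');T=cam('top'); go(495.9,120.3,170,-38)
save(T,'t1.png')
z=arm.sense()['tool_pos'][2]-11+4
for n,c in(('top',T),('side',S)):
    m=arm.trace('grating_disc',n)
    if m: print(n,m[0]['p'],m[0]['mask'].sum(),circ(c,m[0]['mask'],z))
a=T['pixels'][150:270,300:460,::-1];b=S['pixels'][120:240,240:400,::-1]
cv2.imwrite('pics/g.png',cv2.resize(np.hstack([a,b]),None,fx=2.5,fy=2.5,interpolation=cv2.INTER_CUBIC))
E
```

```text
t 9.70 pos [ 416.5 -175.1  161.2] yaw -31.50 tilt 0.02 F [-0.1 -0.2 -3.4] gap 24.0 q6 0.13
turn units [-0.  0.  0.] total slide units after turn [14.1 -6.  -0.4]
tool axes now
 [[ 0.5  0.9 -0. ]
 [ 0.9 -0.5  0. ]
 [-0.  -0.  -1. ]]
top 0.77 495 [ 417.6 -172.1   62.7]
side 0.67 1683 [ 419.8 -170.9   65.9]
```

View pics/g.png

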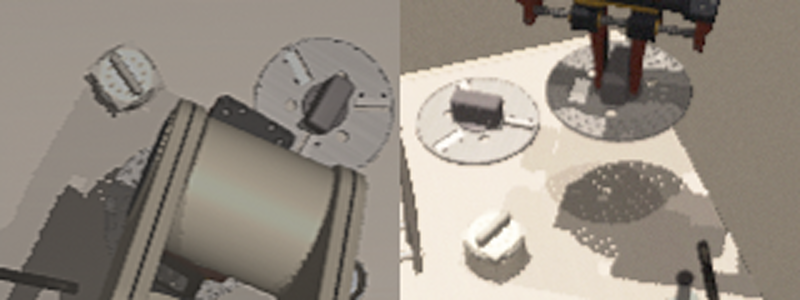

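>>> step_arm --increments '[{"slide": [0,0,0],"rotation": [0,0,0.0361],"claw": 0},{"slide": [0.5,-0.2,0],"rotation": [0,0,0],"claw": 0},{"slide": [1,-0.4,0],"rotation": [0,0,0],"claw": 0},{"slide": [1,-0.4,0],"rotation": [0,0,0],"claw": 0},{"slide": [1,-0.4,0],"rotation": [0,0,0],"claw": 0},{"slide": [1,-0.4,0],"rotation": [0,0,0],"claw": 0},{"slide": [1,-0.4,0],"rotation": [0,0,0],"claw": 0},{"slide": [1,-0.4,0],"rotation": [0,0,0],"claw": 0},{"slide": [1,-0.4,0],"rotation": [0,0,0],"claw": 0},{"slide": [1,-0.4,0],"rotation": [0,0,0],"claw": 0}]'

```text
time: 10.8
tool_pos: [467.6, 2.1, 160.9]
eef_rot: [-2.821, -1.382, 0.002]
force: [-0.3, -0.3, -3.9]
finger_gap: 23.6
finger_force: 40.0
```

>>> step_arm --increments '[{"slide": [1,-0.5,0],"rotation": [0,0,0],"claw": 0},{"slide": [1,-0.5,0],"rotation": [0,0,0],"claw": 0},{"slide": [1,-0.5,0],"rotation": [0,0,0],"claw": 0},{"slide": [1,-0.5,0],"rotation": [0,0,0],"claw": 0},{"slide": [1,-0.4,0],"rotation": [0,0,0],"claw": 0},{"slide": [0.67,-0.2,0],"rotation": [0,0,0],"claw": 0},{"slide": [0,0,0],"rotation": [0,0,0],"claw": 0},{"slide": [0,0,0],"rotation": [0,0,0],"claw": 0}]'

```text
time: 11.6
tool_pos: [496.2, 121.9, 161.0]
eef_rot: [-2.822, -1.38, 0.002]
force: [0.5, -0.4, -3.5]
finger_gap: 24.0
finger_force: 40.0
```

```bash
python3 - <<'E'
from m import *
from go import go
np.set_printoptions(precision=3,suppress=True)
go(496.7,121.3,140,-38)
c=cam('side'); z=arm.sense()['tool_pos'][2]-11+4
m=arm.trace('grating_disc','side')
if m: print(m[0]['p'],m[0]['mask'].sum(),circ(c,m[0]['mask'],z))
cv2.imwrite('pics/p1.png',cv2.resize(c['pixels'][180:330,240:440,::-1],None,fx=4,fy=4,interpolation=cv2.INTER_CUBIC))
E
```

```text
t 11.60 pos [496.2 121.9 161. ] yaw -37.90 tilt 0.07 F [ 0.5 -0.4 -3.5] gap 24.0 q6 0.88
turn units [-0.     0.     0.001] total slide units after turn [-0.01  0.04  1.05]
tool axes now
 [[ 0.614  0.789 -0.001]
 [ 0.789 -0.614 -0.   ]
 [-0.001 -0.001 -1.   ]]
0.62 2606 [503.205 136.111  57.344]
```

View pics/p1.png

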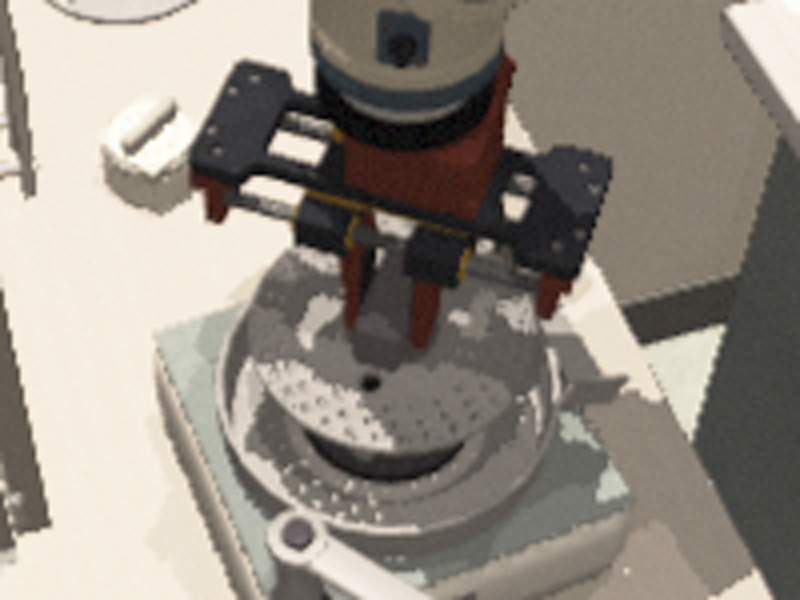

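>>> step_arm --increments '[{"slide": [0,0,0.6],"rotation": [0,0,0],"claw": 0},{"slide": [0,0,0.5],"rotation": [0,0,0],"claw": 0},{"slide": [0,0,0.1],"rotation": [0,0,0],"claw": 0},{"slide": [0,0,0.1],"rotation": [0,0,0],"claw": 0},{"slide": [0,0,0.1],"rotation": [0,0,0],"claw": 0}]'

```text
time: 12.2
tool_pos: [496.8, 121.8, 133.2]
eef_rot: [-2.824, -1.377, 0.0]
force: [0.7, 0.1, -3.6]
finger_gap: 23.7
finger_force: 40.0
```

>>> step_arm --increments '[{"slide": [0,0,0.1],"rotation": [0,0,0],"claw": 0},{"slide": [0,0,0.1],"rotation": [0,0,0],"claw": 0}]'

```text
time: 12.4
tool_pos: [497.0, 121.9, 129.5]
eef_rot: [2.823, 1.377, 0.001]
force: [-0.1, 0.1, -2.4]
finger_gap: 23.6
finger_force: 40.0
```

>>> step_arm --increments '[{"slide": [0,0,0.1],"rotation": [0,0,0],"claw": 0},{"slide": [0,0,0.1],"rotation": [0,0,0],"claw": 0}]'

```text
time: 12.6
tool_pos: [496.8, 121.9, 125.4]
eef_rot: [2.824, 1.377, 0.0]
force: [-0.9, 0.4, -3.3]
finger_gap: 23.6
finger_force: 40.0
```

>>> step_arm --increments '[{"slide": [0,0,0.1],"rotation": [0,0,0],"claw": 0},{"slide": [0,0,0.1],"rotation": [0,0,0],"claw": 0}]'

```text
time: 12.8
tool_pos: [496.8, 121.9, 121.3]
eef_rot: [2.824, 1.377, 0.0]
force: [-0.6, 0.6, -2.1]
finger_gap: 23.8
finger_force: 40.0
```

>>> step_arm --increments '[{"slide": [0,0,0.05],"rotation": [0,0,0],"claw": 0},{"slide": [0,0,0.05],"rotation": [0,0,0],"claw": 0}]'

```text
time: 13.0
tool_pos: [496.7, 121.9, 119.7]
eef_rot: [-2.824, -1.377, 0.0]
force: [-1.7, -1.1, 3.1]
finger_gap: 23.6
finger_force: 40.0
```

>>> step_arm --increments '[{"slide": [0,0,0.05],"rotation": [0,0,0],"claw": 0},{"slide": [0,0,0.05],"rotation": [0,0,0],"claw": 0}]'

```text
time: 13.2
tool_pos: [496.7, 121.9, 117.7]
eef_rot: [-2.824, -1.377, -0.0]
force: [-2.2, -0.1, 3.6]
finger_gap: 23.9
finger_force: 40.0
```

>>> step_arm --increments '[{"slide": [0,0,0.03],"rotation": [0,0,0],"claw": 0},{"slide": [0,0,0.03],"rotation": [0,0,0],"claw": 0}]'

```text
time: 13.4
tool_pos: [496.7, 121.9, 116.3]
eef_rot: [-2.824, -1.377, 0.0]
force: [-2.7, -0.1, 3.6]
finger_gap: 23.6
finger_force: 40.0
```

>>> step_arm --increments '[{"slide": [0,0,0.03],"rotation": [0,0,0],"claw": 0},{"slide": [0,0,0],"rotation": [0,0,0],"claw": 0}]'

```text
time: 13.6
tool_pos: [496.7, 121.9, 115.6]
eef_rot: [-2.824, -1.377, 0.0]
force: [-2.3, -0.1, 2.6]
finger_gap: 23.9
finger_force: 40.0
```

>>> step_arm --increments '[{"slide": [0,0,0.03],"rotation": [0,0,0],"claw": 0},{"slide": [0,0,0],"rotation": [0,0,0],"claw": 0}]'

```text
time: 13.8
tool_pos: [496.7, 121.9, 115.0]
eef_rot: [-2.824, -1.377, 0.0]
force: [-2.5, 0.1, 2.5]
finger_gap: 23.6
finger_force: 40.0
```

>>> step_arm --increments '[{"slide": [0,0,0.03],"rotation": [0,0,0],"claw": 0},{"slide": [0,0,0],"rotation": [0,0,0],"claw": 0}]'

```text
time: 14.0
tool_pos: [496.7, 121.9, 114.4]
eef_rot: [-2.824, -1.377, 0.0]
force: [-2.1, -1.0, 2.3]
finger_gap: 23.8
finger_force: 40.0
```

>>> step_arm --increments '[{"slide": [-0.015,-0.02,0.03],"rotation": [0,0,0],"claw": 0},{"slide": [0,0,0.03],"rotation": [0,0,0],"claw": 0}]'

```text
time: 14.2
tool_pos: [496.7, 121.9, 113.4]
eef_rot: [2.823, 1.377, 0.001]
force: [-1.2, -0.8, 3.9]
finger_gap: 23.6
finger_force: 40.0
```

>>> step_arm --increments '[{"slide": [0,0,0.04],"rotation": [0,0,0],"claw": 0},{"slide": [0,0,0.04],"rotation": [0,0,0],"claw": 0}]'

```text
time: 14.4
tool_pos: [496.7, 121.9, 111.8]
eef_rot: [2.823, 1.377, 0.001]
force: [-0.5, -0.9, 3.5]
finger_gap: 24.0
finger_force: 40.0
```

>>> step_arm --increments '[{"slide": [0,0,0.04],"rotation": [0,0,0],"claw": 0},{"slide": [0,0,0.04],"rotation": [0,0,0],"claw": 0}]'

```text
time: 14.6
tool_pos: [496.6, 121.9, 110.1]
eef_rot: [2.823, 1.377, 0.001]
force: [0.5, -1.9, 2.9]
finger_gap: 23.6
finger_force: 40.0
```

>>> step_arm --increments '[{"slide": [0,0,0.04],"rotation": [0,0,0],"claw": 0},{"slide": [0,0,0.04],"rotation": [0,0,0],"claw": 0}]'

```text
time: 14.8
tool_pos: [496.7, 121.9, 108.5]
eef_rot: [2.823, 1.377, 0.001]
force: [0.7, -1.6, 3.9]
finger_gap: 23.8
finger_force: 40.0
```

>>> step_arm --increments '[{"slide": [0,0,0.04],"rotation": [0,0,0],"claw": 0},{"slide": [0,0,0.02],"rotation": [0,0,0],"claw": 0}]'

```text
time: 15.0
tool_pos: [496.6, 121.9, 107.3]
eef_rot: [2.823, 1.377, 0.001]
force: [1.2, -1.0, 4.0]
finger_gap: 23.8
finger_force: 40.0
```

>>> step_arm --increments '[{"slide": [0,0,0.02],"rotation": [0,0,0],"claw": 0},{"slide": [0,0,0.01],"rotation": [0,0,0],"claw": 0}]'

```text
time: 15.2
tool_pos: [496.6, 121.9, 106.8]
eef_rot: [2.823, 1.377, 0.001]
force: [1.7, -1.9, 3.9]
finger_gap: 23.8
finger_force: 40.0
```

>>> step_arm --increments '[{"slide": [0,0,0.02],"rotation": [0,0,0],"claw": 0},{"slide": [0,0,0],"rotation": [0,0,0],"claw": 0}]'

```text
time: 15.4
tool_pos: [496.6, 121.9, 106.3]
eef_rot: [2.823, 1.377, 0.001]
force: [2.3, -1.8, 3.2]
finger_gap: 23.9
finger_force: 40.0
```

>>> step_arm --increments '[{"slide": [0,0,0.02],"rotation": [0,0,0],"claw": 0},{"slide": [0,0,0],"rotation": [0,0,0],"claw": 0}]'

```text
time: 15.6
tool_pos: [496.6, 122.0, 105.9]
eef_rot: [2.823, 1.377, 0.001]
force: [2.7, -2.2, 3.1]
finger_gap: 23.9
finger_force: 40.0
```

>>> step_arm --increments '[{"slide": [0,0,0.02],"rotation": [0,0,0],"claw": 0},{"slide": [0,0,0],"rotation": [0,0,0],"claw": 0}]'

```text
time: 15.8
tool_pos: [496.5, 121.9, 105.6]
eef_rot: [2.823, 1.377, 0.001]
force: [3.6, -2.8, 4.2]
finger_gap: 24.2
finger_force: 40.0
```

>>> step_arm --increments '[{"slide": [0,0.015,0.02],"rotation": [0,0,0],"claw": 0},{"slide": [0,0,0],"rotation": [0,0,0],"claw": 0}]'

```text
time: 16.0
tool_pos: [496.5, 121.9, 105.3]
eef_rot: [-2.823, -1.377, -0.0]
force: [2.3, -0.3, 5.4]
finger_gap: 23.8
finger_force: 40.0
```

>>> step_arm --increments '[{"slide": [0,0,0.02],"rotation": [0,0,0],"claw": 0},{"slide": [0,0,0],"rotation": [0,0,0],"claw": 0}]'

```text
time: 16.2
tool_pos: [496.6, 121.9, 105.0]
eef_rot: [-2.823, -1.377, -0.001]
force: [1.5, -1.0, 8.1]
finger_gap: 23.7
finger_force: 40.0
```

>>> step_arm --increments '[{"slide": [0,0,0.02],"rotation": [0,0,0],"claw": 0},{"slide": [0,0,0],"rotation": [0,0,0],"claw": 0}]'

```text
time: 16.4
tool_pos: [496.6, 122.0, 104.8]
eef_rot: [-2.823, -1.377, -0.001]
force: [1.3, -1.5, 9.2]
finger_gap: 23.7
finger_force: 40.0
```

>>> step_arm --increments '[{"slide": [0,0,0.02],"rotation": [0,0,0],"claw": 0},{"slide": [0,0,0],"rotation": [0,0,0],"claw": 0},{"slide": [0,0,0],"rotation": [0,0,0],"claw": 0}]'

```text
time: 16.7
tool_pos: [496.6, 121.9, 104.5]
eef_rot: [-2.824, -1.377, -0.001]
force: [0.6, -1.4, 11.2]
finger_gap: 23.7
finger_force: 40.0
```

>>> step_arm --increments '[{"slide": [0,0,0],"rotation": [0,0,0],"claw": 0.6},{"slide": [0,0,0],"rotation": [0,0,0],"claw": 0.6},{"slide": [0,0,0],"rotation": [0,0,0],"claw": 0.6},{"slide": [0,0,0],"rotation": [0,0,0],"claw": 0.6},{"slide": [0,0,-0.4],"rotation": [0,0,0],"claw": 0.6},{"slide": [0,0,-0.6],"rotation": [0,0,0],"claw": 0.6},{"slide": [0,0,-1],"rotation": [0,0,0],"claw": 0.6},{"slide": [0,0,-1],"rotation": [0,0,0],"claw": 0.6},{"slide": [0,0,-1],"rotation": [0,0,0],"claw": 0.6},{"slide": [0,0,-1],"rotation": [0,0,0],"claw": 0.6}]'

```text
time: 17.7
tool_pos: [496.6, 121.7, 205.9]
eef_rot: [2.823, 1.377, 0.002]
force: [0.6, 0.1, 0.7]
finger_gap: 52.6
finger_force: 0.0
```

```bash
python3 - <<'E'
from m import *
from go import go
np.set_printoptions(precision=3,suppress=True)
go(451.5,362.5,210,-38)
for n in('side','top'):
    c=cam(n); Z=c['z_map']; v,u=np.mgrid[:400,:640]
    d=np.stack([(u-c['cx'])/c['f'],(v-c['cy'])/c['f'],np.ones_like(u,float)],-1)*Z[...,None]
    W=d@c['R'].T+c['eye']; r=np.hypot(W[...,0]-496,W[...,1]-120.3)
    for lo,hi,a,b in((40,66,90,116),(0,25,116,150),(85,87,104,112)):
        s=(Z>0)&(r>lo)&(r<hi)&(W[...,2]>a)&(W[...,2]<b); P=W[s]
        print(n,lo,s.sum(),'z med',np.median(P[:,2]) if len(P) else None, end=' ')
        if lo==40 and len(P)>50:
            A=np.c_[P[:,:2]-[496,120.3],np.ones(len(P))]; print('plane',np.linalg.lstsq(A,P[:,2],rcond=None)[0],end='')
        print()
    m=arm.trace('grating_disc',n)
    if m: print(m[0]['p'],circ(c,m[0]['mask'],99))
    print([ (r['p'],atz(c,r['xy'],163)) for r in arm.spot_point('holddown_knob',n)[:1]])
    if n=='side': cv2.imwrite('pics/s2.png',cv2.resize(c['pixels'][180:400,240:500,::-1],None,fx=2.5,fy=2.5))
E
```

```text
t 17.70 pos [496.6 121.7 205.9] yaw -38.00 tilt 0.06 F [0.6 0.1 0.7] gap 52.6 q6 0.88
turn units [ 0. -0. -0.] total slide units after turn [ 8.1  -9.19 -0.21]
tool axes now
 [[ 0.616  0.788  0.001]
 [ 0.788 -0.616  0.   ]
 [ 0.001  0.001 -1.   ]]
side 40 1682 z med 98.37436094852683 plane [ 0.002  0.001 98.31 ]
side 0 256 z med 130.02527767754117 
side 85 197 z med 107.31106273919374 
0.62 [497.169 121.755  69.087]
[(0.86, array([452.794, 364.223, 163.   ]))]
top 40 577 z med 98.35645777575542 plane [-0.005 -0.013 97.899]
top 0 38 z med 129.7507674499816 
top 85 67 z med 106.97410455479258 
0.59 [489.942  83.775  41.078]
[(0.82, array([449.312, 365.485, 163.   ]))]
```

View pics/s2.png

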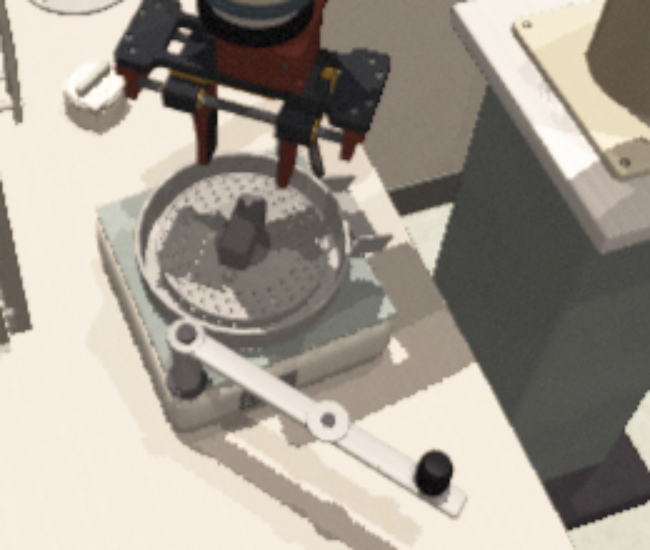

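The disc is home and level: its top is 98.4 mm above the table against an expected 99. The knob at about (451,363) is next.

>>> step_arm --increments '[{"slide": [0,0,0],"rotation": [0,0,-0.0425],"claw": 0.7},{"slide": [0,0,0],"rotation": [0,0,-0.0425],"claw": 0.7},{"slide": [0,0,0],"rotation": [0,0,-0.0425],"claw": 0.7},{"slide": [0,0,0],"rotation": [0,0,-0.0425],"claw": 0.7},{"slide": [0,0,0],"rotation": [0,0,-0.0425],"claw": 0.7},{"slide": [0,0,0],"rotation": [0,0,-0.0425],"claw": 0.7},{"slide": [0,0,0],"rotation": [0,0,-0.0425],"claw": 0.7},{"slide": [0,0,0],"rotation": [0,0,-0.0425],"claw": 0.7},{"slide": [0,0,0],"rotation": [0,0,-0.0425],"claw": 0.7},{"slide": [0,0,0],"rotation": [0,0,-0.0425],"claw": 0.7}]'

```text
time: 19.0
tool_pos: [495.8, 121.6, 202.7]
eef_rot: [-1.356, -2.832, 0.002]
force: [0.1, 1.2, 0.2]
finger_gap: 61.5
finger_force: 0.0
```

>>> step_arm --increments '[{"slide": [1,0.5,0],"rotation": [0,0,0],"claw": 0.7},{"slide": [1,0.5,0],"rotation": [0,0,0],"claw": 0.7},{"slide": [1,0.5,0],"rotation": [0,0,0],"claw": 0.7},{"slide": [1,0.5,0],"rotation": [0,0,0],"claw": 0.7},{"slide": [1,0.5,0],"rotation": [0,0,0],"claw": 0.7},{"slide": [1,0.6,0],"rotation": [0,0,0],"claw": 0.7},{"slide": [1,0.6,0],"rotation": [0,0,0],"claw": 0.7},{"slide": [1,0.6,0],"rotation": [0,0,0],"claw": 0.7},{"slide": [1,0.6,0],"rotation": [0,0,0],"claw": 0.7},{"slide": [1,0.6,0],"rotation": [0,0,0],"claw": 0.7}]'

```text
time: 20.0
tool_pos: [457.3, 347.2, 202.5]
eef_rot: [-1.364, -2.829, 0.003]
force: [0.2, 0.1, -0.4]
finger_gap: 61.4
finger_force: 0.0
```

>>> step_arm --increments '[{"slide": [0.85,0.25,0],"rotation": [0,0,0],"claw": 0.7},{"slide": [0,0,0],"rotation": [0,0,0],"claw": 0.7},{"slide": [0,0,0],"rotation": [0,0,0],"claw": 0.7}]'

```text
time: 20.3
tool_pos: [450.8, 362.7, 203.2]
eef_rot: [-1.363, -2.83, 0.002]
force: [-0.1, 0.1, -0.4]
finger_gap: 61.6
finger_force: 0.0
```

```bash
python3 - <<'E'
from go import *
np.set_printoptions(precision=3,suppress=True)
go(451.5,363,151,38.5)
for n in('side','top'):
    c=cam(n); Z=c['z_map']; v,u=np.mgrid[:400,:640]
    d=np.stack([(u-c['cx'])/c['f'],(v-c['cy'])/c['f'],np.ones_like(u,float)],-1)*Z[...,None]
    W=d@c['R'].T+c['eye']
    s=(Z>0)&(W[...,2]>172)&(W[...,2]<184)&(np.hypot(W[...,0]-451,W[...,1]-363)<20); P=W[s]
    print(n,s.sum(),P.mean(0) if len(P) else'',P.min(0) if len(P) else'',P.max(0) if len(P) else '')
E
```

```text
t 20.30 pos [450.8 362.7 203.2] yaw 38.56 tilt 0.09 F [-0.1  0.1 -0.4] gap 61.6 q6 -0.02
turn units [-0.001  0.     0.   ] total slide units after turn [-0.01  0.04  2.61]
tool axes now
 [[-0.623  0.782 -0.001]
 [ 0.782  0.623 -0.001]
 [-0.    -0.002 -1.   ]]
side 0   
top 49 [453.689 357.614 177.493] [443.132 349.721 172.032] [460.202 371.261 182.633]
```

>>> step_arm --increments '[{"slide": [0,0,0.6],"rotation": [0,0,0],"claw": 0.7},{"slide": [0,0,0.7],"rotation": [0,0,0],"claw": 0.7},{"slide": [0,0,0.7],"rotation": [0,0,0],"claw": 0.7},{"slide": [0,0,0.6],"rotation": [0,0,0],"claw": 0.7},{"slide": [0,0,0],"rotation": [0,0,0],"claw": 0.7}]' --force 10

```text
time: 20.9
tool_pos: [450.2, 362.1, 149.3]
eef_rot: [-1.364, -2.828, 0.006]
force: [0.3, -0.1, 1.3]
finger_gap: 61.6
finger_force: 0.0
```

>>> step_arm --increments '[{"slide": [0,0,0],"rotation": [0,0,0],"claw": 0},{"slide": [0,0,0],"rotation": [0,0,0],"claw": 0},{"slide": [0,0,0],"rotation": [0,0,0],"claw": 0},{"slide": [0,0,0],"rotation": [0,0,0],"claw": 0},{"slide": [0,0,0],"rotation": [0,0,0],"claw": 0},{"slide": [0,0,0],"rotation": [0,0,0],"claw": 0},{"slide": [0,0,0],"rotation": [0,0,0],"claw": 0},{"slide": [0,0,0],"rotation": [0,0,0],"claw": 0}]'

```text
time: 21.7
tool_pos: [451.5, 363.3, 152.2]
eef_rot: [1.365, 2.83, 0.001]
force: [-0.7, -0.4, 2.6]
finger_gap: 22.8
finger_force: 10.0
```

>>> step_arm --increments '[{"slide": [-0.0237,-0.68,0],"rotation": [0,0,-0.0222],"claw": 0},{"slide": [-0.0237,-0.68,0],"rotation": [0,0,-0.0222],"claw": 0},{"slide": [-0.0237,-0.68,0],"rotation": [0,0,-0.0222],"claw": 0},{"slide": [-0.0237,-0.68,0],"rotation": [0,0,-0.0222],"claw": 0},{"slide": [-0.0237,-0.68,0],"rotation": [0,0,-0.0222],"claw": 0}]'

```text
time: 22.2
tool_pos: [406.2, 312.7, 152.2]
eef_rot: [-0.849, -3.025, -0.002]
force: [-0.1, 1.7, 2.8]
finger_gap: 23.0
finger_force: 10.0
```

>>> step_arm --increments '[{"slide": [-0.0237,-0.68,0],"rotation": [0,0,-0.0222],"claw": 0},{"slide": [-0.0237,-0.68,0],"rotation": [0,0,-0.0222],"claw": 0},{"slide": [-0.0237,-0.68,0],"rotation": [0,0,-0.0222],"claw": 0},{"slide": [-0.0237,-0.68,0],"rotation": [0,0,-0.0222],"claw": 0},{"slide": [-0.0237,-0.68,0],"rotation": [0,0,-0.0222],"claw": 0}]'

```text
time: 22.7
tool_pos: [380.8, 249.4, 152.1]
eef_rot: [-0.311, -3.125, -0.001]
force: [-3.2, 3.5, 3.6]
finger_gap: 22.8
finger_force: 10.0
```

>>> step_arm --increments '[{"slide": [0,-0.68,0],"rotation": [0,0,-0.0222],"claw": 0},{"slide": [0,-0.68,0],"rotation": [0,0,-0.0222],"claw": 0},{"slide": [-0.01,-0.68,0],"rotation": [0,0,-0.0222],"claw": 0},{"slide": [-0.0237,-0.68,0],"rotation": [0,0,-0.0222],"claw": 0},{"slide": [-0.0237,-0.68,0],"rotation": [0,0,-0.0222],"claw": 0}]'

```text
time: 23.2
tool_pos: [378.7, 181.7, 152.1]
eef_rot: [-0.236, 3.132, 0.001]
force: [1.0, 0.4, 2.4]
finger_gap: 22.7
finger_force: 10.0
```

>>> step_arm --increments '[{"slide": [-0.0237,-0.68,0],"rotation": [0,0,-0.0222],"claw": 0},{"slide": [-0.0237,-0.68,0],"rotation": [0,0,-0.0222],"claw": 0},{"slide": [-0.0237,-0.68,0],"rotation": [0,0,-0.0222],"claw": 0}]'

```text
time: 23.5
tool_pos: [388.8, 142.1, 152.1]
eef_rot: [-0.562, 3.091, 0.0]
force: [-1.5, 0.7, 2.6]
finger_gap: 22.8
finger_force: 10.0
```

>>> step_arm --increments '[{"slide": [-0.0237,-0.68,0],"rotation": [0,0,-0.0222],"claw": 0},{"slide": [-0.0237,-0.68,0],"rotation": [0,0,-0.0222],"claw": 0}]'

```text
time: 23.7
tool_pos: [400.0, 117.3, 152.1]
eef_rot: [0.776, -3.044, -0.0]
force: [-0.8, 2.1, 4.1]
finger_gap: 22.6
finger_force: 10.0
```

>>> step_arm --increments '[{"slide": [-0.0237,-0.68,0],"rotation": [0,0,-0.0222],"claw": 0},{"slide": [-0.0237,-0.68,0],"rotation": [0,0,-0.0222],"claw": 0}]'

```text
time: 23.9
tool_pos: [414.5, 94.2, 152.1]
eef_rot: [0.986, -2.982, -0.0]
force: [-1.0, 1.1, 4.1]
finger_gap: 22.6
finger_force: 10.0
```

>>> step_arm --increments '[{"slide": [-0.01,-0.34,0],"rotation": [0,0,-0.0111],"claw": 0},{"slide": [-0.01,-0.34,0],"rotation": [0,0,-0.0111],"claw": 0}]'

```text
time: 24.1
tool_pos: [423.0, 83.6, 152.1]
eef_rot: [1.087, -2.947, -0.0]
force: [-3.2, -0.4, 7.7]
finger_gap: 22.6
finger_force: 10.0
```

>>> step_arm --increments '[{"slide": [-0.01,-0.34,0],"rotation": [0,0,-0.0111],"claw": 0},{"slide": [0,0,0],"rotation": [0,0,0],"claw": 0}]'

```text
time: 24.3
tool_pos: [427.7, 78.3, 152.1]
eef_rot: [1.137, -2.927, 0.001]
force: [-3.7, -2.2, 7.4]
finger_gap: 22.5
finger_force: 10.0
```

>>> step_arm --increments '[{"slide": [0.01,-0.25,-0.02],"rotation": [0,0,-0.0083],"claw": 0},{"slide": [0,0,0],"rotation": [0,0,0],"claw": 0}]'

```text
time: 24.5
tool_pos: [430.9, 74.9, 152.2]
eef_rot: [1.174, -2.913, 0.0]
force: [-1.7, -1.3, 1.2]
finger_gap: 22.8
finger_force: 10.0
```

>>> step_arm --increments '[{"slide": [0,-0.25,0],"rotation": [0,0,-0.0083],"claw": 0},{"slide": [0,0,0],"rotation": [0,0,0],"claw": 0}]'

```text
time: 24.7
tool_pos: [434.3, 71.4, 152.2]
eef_rot: [1.211, -2.898, 0.0]
force: [-2.3, -1.7, 0.4]
finger_gap: 22.7
finger_force: 10.0
```

>>> step_arm --increments '[{"slide": [0,-0.2,0],"rotation": [0,0,-0.006],"claw": 0},{"slide": [0,0,0],"rotation": [0,0,0],"claw": 0}]'

```text
time: 24.9
tool_pos: [437.1, 68.6, 152.2]
eef_rot: [1.24, -2.886, 0.0]
force: [-1.8, -1.8, 1.2]
finger_gap: 22.6
finger_force: 10.0
```

>>> step_arm --increments '[{"slide": [0,-0.25,0],"rotation": [0,0,-0.0083],"claw": 0},{"slide": [0,0,0],"rotation": [0,0,0],"claw": 0}]'

```text
time: 25.1
tool_pos: [440.9, 65.2, 152.2]
eef_rot: [1.277, -2.87, 0.0]
force: [-2.5, -2.8, 1.5]
finger_gap: 22.9
finger_force: 10.0
```

>>> step_arm --increments '[{"slide": [0,-0.2,0],"rotation": [0,0,-0.006],"claw": 0},{"slide": [0,0,0],"rotation": [0,0,0],"claw": 0}]'

```text
time: 25.3
tool_pos: [443.9, 62.5, 152.2]
eef_rot: [1.305, -2.857, 0.0]
force: [-3.1, -2.8, 0.4]
finger_gap: 22.9
finger_force: 10.0
```

>>> step_arm --increments '[{"slide": [0,-0.15,0],"rotation": [0,0,-0.004],"claw": 0},{"slide": [0,0,0],"rotation": [0,0,0],"claw": 0}]'

```text
time: 25.5
tool_pos: [445.8, 60.8, 152.2]
eef_rot: [1.322, -2.849, -0.001]
force: [-3.9, 0.1, 1.9]
finger_gap: 22.9
finger_force: 10.0
```

>>> step_arm --increments '[{"slide": [0,-0.1,0],"rotation": [0,0,-0.002],"claw": 0},{"slide": [0,0,0],"rotation": [0,0,0],"claw": 0}]'

```text
time: 25.7
tool_pos: [445.8, 60.7, 152.0]
eef_rot: [1.328, -2.844, -0.006]
force: [-9.8, 7.9, 6.3]
finger_gap: 22.6
finger_force: 10.0
```

>>> step_arm --increments '[{"slide": [0,-0.1,0],"rotation": [0,0,-0.002],"claw": 0},{"slide": [0,0,0],"rotation": [0,0,0],"claw": 0}]'

```text
time: 25.9
tool_pos: [446.3, 60.3, 152.0]
eef_rot: [1.335, -2.839, -0.01]
force: [-13.1, 15.6, 9.8]
finger_gap: 23.7
finger_force: 10.0
```

>>> step_arm --increments '[{"slide": [0,-0.1,0],"rotation": [0,0,0],"claw": 0},{"slide": [0,0,0],"rotation": [0,0,0],"claw": 0}]'

```text
time: 26.1
tool_pos: [447.7, 59.1, 151.9]
eef_rot: [1.335, -2.839, -0.01]
force: [-13.5, 15.1, 9.6]
finger_gap: 27.8
finger_force: 10.0
```

At the stop. I'll ease off, open, and retreat.

>>> step_arm --increments '[{"slide": [0,0.1,0],"rotation": [0,0,0],"claw": 0},{"slide": [0,0.1,0],"rotation": [0,0,0],"claw": 0.3},{"slide": [0,0,0],"rotation": [0,0,0],"claw": 0.6},{"slide": [0,0,0],"rotation": [0,0,0],"claw": 0.6},{"slide": [0,0,0],"rotation": [0,0,0],"claw": 0.6},{"slide": [0,0,0],"rotation": [0,0,0],"claw": 0.6},{"slide": [0,0,-0.5],"rotation": [0,0,0],"claw": 0.6},{"slide": [0,0,-1],"rotation": [0,0,0],"claw": 0.6},{"slide": [0,0,-1],"rotation": [0,0,0],"claw": 0.6},{"slide": [0,0,-1],"rotation": [0,0,0],"claw": 0.6}]'

```text
time: 27.1
tool_pos: [447.8, 59.4, 223.7]
eef_rot: [-1.339, 2.841, -0.0]
force: [0.4, 0.2, -0.1]
finger_gap: 52.7
finger_force: 0.0
```

>>> step_arm --increments '[{"slide": [0,1,-1],"rotation": [0,0,0],"claw": 0.6},{"slide": [0,1,-1],"rotation": [0,0,0],"claw": 0.6},{"slide": [1,1,0],"rotation": [0,0,0],"claw": 0.6},{"slide": [1,0,0],"rotation": [0,0,0],"claw": 0.6},{"slide": [0,0,0],"rotation": [0,0,0],"claw": 0.6}]'

```text
time: 27.6
tool_pos: [374.5, 66.1, 262.9]
eef_rot: [-1.339, 2.841, -0.001]
force: [-0.2, -0.1, -1.0]
finger_gap: 52.7
finger_force: 0.0
```

```bash
python3 - <<'E'
from h import *
np.set_printoptions(precision=2,suppress=True)
for n in('side','top'):
    c=cam(n); Z=c['z_map']; v,u=np.mgrid[:400,:640]
    d=np.stack([(u-c['cx'])/c['f'],(v-c['cy'])/c['f'],np.ones_like(u,float)],-1)*Z[...,None]
    W=d@c['R'].T+c['eye']; r=np.hypot(W[...,0]-496,W[...,1]-120.3)
    s=(Z>0)&(r>40)&(r<66)&(W[...,2]>90)&(W[...,2]<116); P=W[s]; A=np.c_[P[:,:2]-[496,120.3],np.ones(len(P))]
    print(n,s.sum(),np.median(P[:,2]),np.linalg.lstsq(A,P[:,2],rcond=None)[0] if len(P)>50 else '')
    k=(Z>0)&(W[...,2]>172)&(W[...,2]<184)&(np.hypot(W[...,0]-446,W[...,1]-62)<20); print('knob',k.sum(),W[k].mean(0) if k.any() else '')
    m=(Z>0)&(W[...,2]>139)&(W[...,2]<147)&(r<40); 
    if m.sum()>20:
        Q=W[m][:,:2]; w=np.linalg.svd(Q-Q.mean(0),full_matrices=False)[2][0]; print('arm',m.sum(),Q.mean(0),np.degrees(np.arctan2(w[1],w[0]))%180)
    if n=='side': cv2.imwrite('pics/e.png',cv2.resize(c['pixels'][160:340,220:440,::-1],None,fx=3,fy=3))
E
```

```text
side 1472 98.34992974850843 [-0.   0.  98.3]
knob 72 [447.72  63.89 177.44]
arm 304 [497.07 121.67] 49.53785274642379
top 1187 98.44098994221486 [-0.    0.   98.33]
knob 0 
arm 292 [496.17 119.92] 49.49783826747728
```

View pics/e.png

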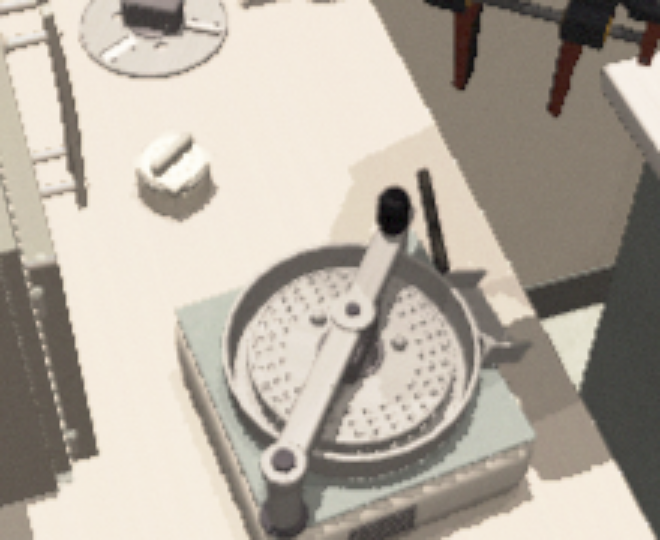

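The picture shows the arm lying across the spindle, with its centre over it. The studs show through the holes, the disc is level at home height, and the gripper is clear.

```bash
python3 -c "
from plant import arm
print(arm.job_done())"
```

```text
the job is handed in; nothing more can be done
None
```

The job is handed in: by the last camera check the grating disc is fully home and level on its studs, and the hold-down arm is shut against its stop. The slicing disc was never touched, and the force readings never showed more than about 15 N pressing on the disc. The hand-in gave no verdict.

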